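# Switch on, shut and pin the card press

### The arm

A 7-joint arm with a two-finger parallel gripper is mounted at the origin on the work surface. World frame = base frame: x ahead of the robot, y to its left, z up, the work surface at z = 0. Lengths are in mm, angles in rad, forces in N, time in s.
With the tool pointing down it reaches from about 425 to 875 mm from the base axis. Payload 4.7 kg.
Tool frame: the origin (TCP) lies on the front face of the gripper's body, between the roots of the fingers; the fingertips stand 70 mm ahead of it and the grasp point (between the pads) lies 51 mm ahead of it; z points along the fingers, y is the line along which they close (so a half turn about z gives the same grasp; the last joint's range is limited). The gripper opens to 87 mm and grips with 3 to 60 N. Pads are 19 mm wide; open, the fingers measure 117 mm over their backs; the gripper's body (75 mm by 190 mm) begins 51 mm behind the grasp point.
Start: joints at [-1.199, 0.321, -0.07, 1.45, 0.023, 1.371, -0.057], TCP at [227.663, 608.842, 292.287] pointing down, gripper open.
Joint ranges: [-2.86, 2.86], [-0.3, 2.09], [-1.38, 1.24], [0.06, 2.45], [-1.56, 4.7], [0.09, 2.05], [-2.69, 2.69]. Speed limits (rad/s): [2.57, 2.57, 3.14, 3.14, 3.14, 3.14, 3.14].

### API

Orientations are given as a unit quaternion [x, y, z, w].
In Python, from rig import telemetry, optics, arm, models gives the robot as it stands.
- The arm moves only by the shell command python3 -m pendant 'ROWS' [FORCE]. ROWS is JSON, a list of rows, each a list of 3 entries, a list of its own where there are three numbers: the shift along the tool's x, y, z in mm, then the turn about the tool's z in rad, then the opening, from 0 (shut) to 1 (fully open). A call has 1 to 5 rows; each row shifts and turns the commanded pose from where the row before left it, along the tool's axes as they then stand; what a row does not reach is not made up. A row lasts 1/8 s, in which the tool goes at most 62.5 mm and 10.7 degrees, less where a joint would pass 70% of its speed; a pose out of reach is approached as far as the arm can. A call with a gripper value outside its range is refused whole. The fingers move at their own pace and stop on an object; FORCE is the grip in N (left out, the last holds). Time passes only in rows, so rows that do not move let the fingers close. It gives the time, the measured TCP pose, the force, the opening and the grip force at its end, in the units of the state.
- telemetry.observe(): the state, without advancing time (a new reading comes with each control period).
- optics.read_camera(name): name is "scene" or "top" or "wrist"; returns a dict with "img" (420x560x3 uint8, red, green, blue), "fx", "fy", "cx", "cy" (pixels), "R" (3x3) and "t" (3): a world point X has camera coordinates R X + t. Camera axes: x right, y down, z forward; pixel columns grow to the right and rows downward; lengths in mm; the calibration is good to about 2 mm. A picture is of the moment at which its call begins. There is no depth.
- arm.finish_job(): hands the job in; it is judged then, once.
Trained networks look in the newest picture that a camera, given by its name, has taken for a name from the list of things; names that differ only in an ending like _2 or _b are one class to them, and where a whole thing is asked for, a point or a joint stands for the part that bears it (a point fixed in the world has none). Each returns a list of dicts, best first, with "score" (0 to 1); they miss things now and then, are a little off and sometimes report something else, mostly with a low value. They report only what shows in the picture. A call takes as long as a camera call. They do not tell look-alikes from the thing itself.
- models.masks_of(camera, thing): "pixels" (420x560 bool, what is visible of it).
- models.place_of(camera, thing): "position" ([x, y, z] in mm, in world coordinates, good to about 4 mm: a listed point, or the origin of a listed thing).
The state is a dict: "t": time; "joint_pos": joint angles; "joint_velocities": joint speeds; "joint_efforts": joint torques, N m; "ee_pos": TCP position; "orientation": TCP orientation; "force": force on the tool from outside, world axes, zero at the start; "ft_torque": the same for the moment, N m; "opening": opening from 0.0 (shut) to 1.0 (fully open); "gripper_force": force on a finger pad.
Only numpy, scipy, OpenCV 4.12 (cv2) and the standard library are available. Lean on these libraries where they do the work, as an engineer would, in place of code of your own. Each camera call takes 0.05 s, during which the arm holds its last target. There are 200 camera calls.

### The job

Set the desktop card press to work: first turn its rotary power switch clockwise from off to on, then swing the open upper plate down until it is shut, and push the locking pin fully home through the hole in the plate's front flange into the hole in the base behind it. Then let go of the pin and finish with the gripper pressing firmly down (about 10 N) on the top of the upper plate: do not lift off, the program ends while the press is being held shut. Leave the other things on the desk where they are.

Things in the scene. Friction and masses are not known exactly. Their poses are not given: they have to be found in the camera images.
- knob (a joint): rotary power switch, rad: 0 = off, 1.05 (60 degrees) = on; grows clockwise seen from above. Black bar handle 48 mm long, 14 wide, 26 tall on a 52 mm disc, on a fixed grey box 80 x 80 x 40 mm. Stops and spring detents at both ends: resists with about 0.08 N m up to half way, then pulls on to the other end
- knob_grip (a point): point on the axis of the switch handle at its mid height, 61 mm above the desk; the handle's top is 73 mm above the desk. Its x axis runs along the bar and turns with the handle; z is up
- plate (a joint): upper plate of the card press, rad: 0 = shut, flat on the base; grows as its front edge swings up. It starts between 0.6 and 1.1, and its stiff hinge keeps it where it is left (a push of about 6 N or less on the pad moves it down); when shut it stays shut
- plate_hinge (a point): middle of the plate's rear hinge line, 50 mm above the desk; frame swings with the plate: -x towards the front edge, y along the hinge, z the plate's upward normal. Aluminium plate 152 mm long, 160 wide, top face 20 mm above the hinge (70 mm above the desk when shut). A flange 60 mm wide, 12 thick (152 to 164 mm from the hinge) hangs at its front, down to 30 mm below hinge level
- plate_pad (a point): centre of the top face of the black rubber pad (45 x 80 x 3 mm) on top of the upper plate near its front, 115 mm from the hinge and 73 mm above the desk when shut: the place to push and hold. Same axes as plate_hinge
- press_hole (a point): mouth of the 13 mm pin hole, 36 deep, in the front face of the fixed grey base (150 x 160 x 50 mm), 35 mm above the desk. +x is level and points into the hole (the way to push the pin) and to the hinge line 150 mm behind; z up. With the plate shut, the flange's 13 mm through hole is in line, its outer face 14 mm in front of this point
- pin_grip (a point): centre of the locking pin's flat-sided dark steel grip, 36 mm long (x), 20 mm wide (y) and 28 mm tall (z), lying on the desk, so 14 mm above it; the +x axis points along the shank towards the tip. The pin weighs about 0.12 kg
- pin_tip (a point): tip of the pin's round shank: 10 mm in diameter, 45 mm long, with a tapered nose, straight out of the middle of the grip's end; the tip lies 63 mm from the grip's centre along +x. Fully home, the grip's end face sits against the flange and the tip is 31 mm inside the base
- carton: bystander: white carton 60 x 90 x 30 mm, origin at the centre of its underside
- stamp: bystander: wooden rubber stamp, 40 mm across and 78 mm tall, standing, origin at its underside
- pen_cup: bystander: steel pen cup, 76 mm across and 100 mm tall (pens reach 155 mm), origin at its underside
- paperweight: bystander: flat black square block 60 x 60 x 16 mm, origin at its underside
Not all that is in view belongs to the job. Of the things shaped like the part that bears pin_grip, the dark steel one is meant.

How it is judged (in metres and radians):
On the way, in this order (a step that is already met when the one before it is completed fails the run):
1. the power switch is turned on (value of joint knob above 0.9 rad), for 0.2 s.
2. the upper plate is swung shut (value of joint knob above 0.9 rad and value of joint plate below 0.035 rad), for 0.2 s.
3. the locking pin is fully home in flange and base (all of step 2 and x of pin_tip in the frame of press_hole above 0.026 m and y of pin_tip in the frame of press_hole between -0.004 and 0.004 m and z of pin_tip in the frame of press_hole between -0.004 and 0.004 m and angle between the x axis of pin_tip and the x axis of press_hole, either way round below 0.15 rad), for 0.2 s.
At the end, for the whole second after the job is handed in: switch on (above 0.9 rad); upper plate shut (below 0.035 rad); pin home (tip at least 26 of its 31 mm inside the base, within 4 mm of the hole's axis, within 0.15 rad of its direction) and let go by the fingers; the gripper or arm presses the upper plate with more than 4 N through the last second (all of step 3 and contact force between any of the fingers, the arm and plate above 4 N and contact force between the fingers and pin below 0.5 N and linear speed of pin below 0.02 m/s); the arm keeps its last pose, push and grip.
It fails at once if a bystander is moved more than 30 mm (distance of any of carton, stamp, pen_cup, paperweight from where it was at the start of the episode above 0.03 m).
It also fails if it takes over 72 s, if anything falls off the work surface, if the arm or the gripper's body presses on something with over 40 N, if the wrist force passes 120 N, or if a joint passes its speed limit or range.

## Working session

There is one attempt and no reset: what is moved stays moved. The work goes in short steps, Python scripts to look and compute and a shell command to move; the robot and the scene stay as the last step left them, time stands still between calls to the robot, and variables do not carry over. Pictures are saved under pics/ and viewed, at most 12 in all, crops included, and the job is handed in when it is done.

```bash
ls; mkdir -p pics; cat > h.py <<'E'
import numpy as np, cv2
from scipy.spatial.transform import Rotation as Rn
from rig import telemetry, optics, arm, models
def pic(c,name=None):
    d=optics.read_camera(c)
    if name: cv2.imwrite('pics/'+name,d['img'][:,:,::-1])
    return d
def proj(d,X):
    p=np.array(d['R'])@np.array(X,float)+np.array(d['t']).ravel(); return np.array([d['fx']*p[0]/p[2]+d['cx'],d['fy']*p[1]/p[2]+d['cy']])
def ray(d,u,v,z):
    R=np.array(d['R']);t=np.array(d['t']).ravel();c=-R.T@t
    w=R.T@np.array([(u-d['cx'])/d['fx'],(v-d['cy'])/d['fy'],1]); return c+w*(z-c[2])/w[2]
def st():
    s=telemetry.observe(); print('t',round(s['t'],2),np.round(s['ee_pos'],1),np.round(s['orientation'],4),'F',np.round(s['force'],1),'op',round(s['opening'],3),s['gripper_force']); return s
E
cat > a.py <<'E'
from h import *
s=st(); print(Rn.from_quat(s['orientation']).as_matrix().round(3))
d1=pic('scene','s1.png'); d2=pic('top','t1.png')
for c in ('scene','top'):
  for n in 'knob_grip plate_hinge plate_pad press_hole pin_grip pin_tip carton stamp pen_cup paperweight'.split():
    print(c,n,[(round(r['score'],2),np.round(r['position']).tolist(),proj(d1 if c=='scene' else d2,r['position']).round().tolist()) for r in models.place_of(c,n)[:3]])
a=np.hstack([d1['img'],d2['img']])[:,:,::-1]
E
python3 a.py
```

```text
pics
t 0.0 [227.5 608.4 291.2] [ 1.779e-01  9.840e-01 -9.000e-04 -1.000e-04] F [-0.4  0.   0.3] op 0.997 0.0
[[-0.937  0.35  -0.001]
 [ 0.35   0.937 -0.002]
 [-0.    -0.002 -1.   ]]
scene knob_grip [(0.65, [504.0, -357.0, 62.0], [122.0, 233.0])]
scene plate_hinge [(0.88, [594.0, 222.0, 46.0], [368.0, 194.0])]
scene plate_pad [(0.64, [632.0, 161.0, 144.0], [357.0, 180.0])]
scene press_hole [(0.81, [679.0, 97.0, 32.0], [338.0, 236.0])]
scene pin_grip [(0.7, [485.0, -124.0, 12.0], [220.0, 213.0]), (0.61, [482.0, -201.0, 12.0], [189.0, 222.0])]
scene pin_tip [(0.65, [452.0, -65.0, 16.0], [239.0, 197.0]), (0.54, [595.0, 222.0, 49.0], [369.0, 193.0]), (0.48, [448.0, -253.0, 14.0], [165.0, 218.0])]
scene carton [(0.77, [756.0, -169.0, -2.0], [239.0, 310.0])]
scene stamp [(0.5, [386.0, 338.0, -5.0], [366.0, 149.0])]
scene pen_cup [(0.82, [721.0, -360.0, -4.0], [146.0, 327.0])]
scene paperweight [(0.71, [355.0, 231.0, -2.0], [327.0, 151.0])]
top knob_grip [(0.72, [503.0, -355.0, 60.0], [391.0, 228.0]), (0.31, [758.0, -165.0, -3.0], [324.0, 147.0])]
top plate_hinge [(0.78, [592.0, 221.0, 50.0]
[... 167 characters left out ...]
0], [238.0, 169.0]), (0.73, [630.0, 163.0, 140.0], [212.0, 176.0])]
top pin_grip [(0.73, [502.0, -355.0, 63.0], [391.0, 228.0]), (0.69, [482.0, -204.0, 17.0], [337.0, 235.0]), (0.61, [485.0, -123.0, 10.0], [310.0, 234.0])]
top pin_tip [(0.53, [457.0, -63.0, 16.0], [290.0, 243.0]), (0.43, [382.0, 338.0, 4.0], [155.0, 265.0]), (0.41, [451.0, -256.0, 11.0], [354.0, 246.0])]
top carton [(0.94, [755.0, -162.0, -4.0], [323.0, 148.0])]
top stamp [(0.54, [384.0, 336.0, 3.0], [156.0, 265.0])]
top pen_cup [(0.7, [348.0, 225.0, 0.0], [192.0, 278.0]), (0.6, [721.0, -361.0, 5.0], [388.0, 159.0]), (0.23, [504.0, -361.0, 58.0], [393.0, 228.0])]
top paperweight [(0.84, [351.0, 224.0, -0.0], [193.0, 276.0])]
```

```bash
python3 - <<'E'
import cv2,numpy as np
s=cv2.imread('pics/s1.png');t=cv2.imread('pics/t1.png')
cv2.imwrite('pics/s1b.png',cv2.resize(s,(800,600),interpolation=3))
a=cv2.resize(t[205:265,270:430],(800,300),interpolation=3);b=cv2.resize(s[180:255,100:300],(800,300),interpolation=3)
cv2.imwrite('pics/c1.png',np.vstack([a,b]))
E
```

```text
(no output)
```

View pics/s1b.png

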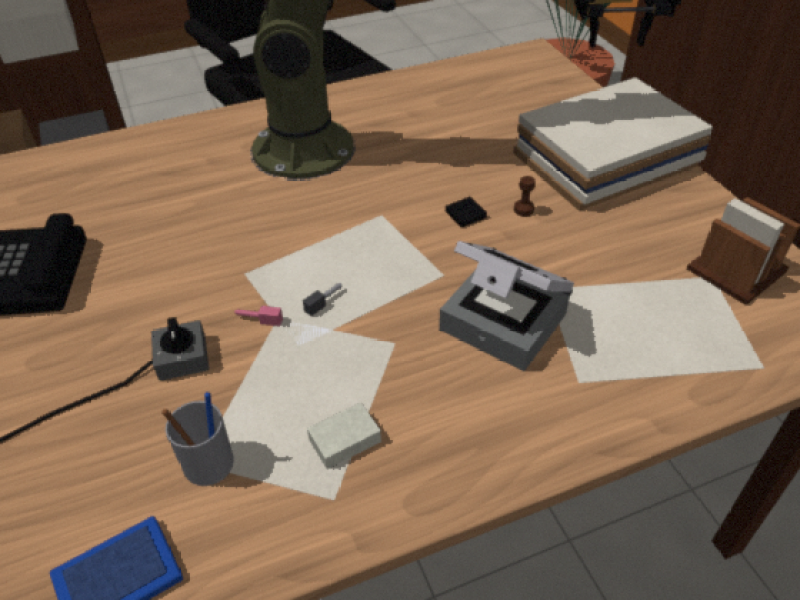

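View pics/c1.png

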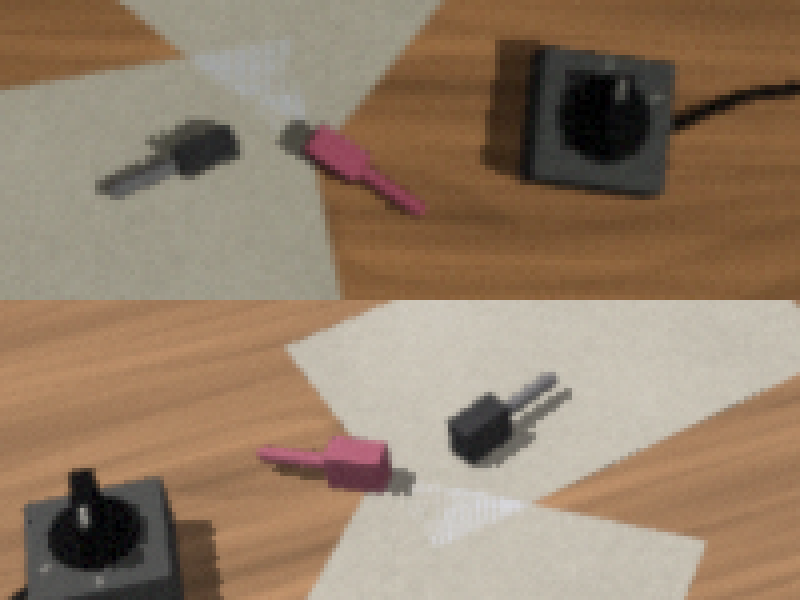

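Pin candidates in the scene view are the dark steel one, with its grip at (220,213), and the pink look-alike at (189,222). The description says dark steel, and the crop confirms the grip at about (485,-124) and the tip at (454,-64). The knob box is at scene (122,233). The plate stands about 0.72 rad open, with the flange and its hole facing the camera.

Moving over the knob first.

```bash
python3 -m pendant '[[[0,0,0],-0.18,0.6],[[0,0,0],-0.18,0.6],[[-45,-40,0],0,0.6],[[-45,-40,0],0,0.6],[[-45,-40,0],0,0.6]]' 20
python3 -m pendant '[[[-45,-40,0],0,0.6],[[-45,-40,0],0,0.6],[[-35,-50,0],0,0.6],[[0,-60,0],0,0.6],[[0,-60,0],0,0.6]]'
python3 -m pendant '[[[0,-60,0],0,0.6],[[0,-60,0],0,0.6],[[0,-60,0],0,0.6],[[0,-60,0],0,0.6],[[0,-60,0],0,0.6]]'
```

```text
t: 1.72
ee_pos: [364.2, 487.9, 292.4]
orientation: [-0.001, 1.0, 0.0, 0.0]
force: [0.4, 1.2, 0.2]
opening: 0.614
gripper_force: 0.0
t: 2.35
ee_pos: [488.8, 237.3, 292.2]
orientation: [-0.001, 1.0, 0.0, 0.0]
force: [1.3, 0.0, 0.3]
opening: 0.6
gripper_force: 0.0
t: 2.98
ee_pos: [488.9, -62.5, 292.7]
orientation: [-0.001, 1.0, 0.0, 0.001]
force: [0.6, 0.9, -0.2]
opening: 0.603
gripper_force: 0.0
```

```bash
python3 -m pendant '[[[0,-60,0],0,0.6],[[0,-60,0],0,0.6],[[0,-60,10],0,0.6],[[0,-60,20],0,0.6],[[-14,-53,20],0,0.6]]'
cat > b.py <<'E'
from h import *
import sys
s=st(); d=pic('wrist',sys.argv[1])
for n in sys.argv[2:]:
    print(n,[(round(r['score'],2),np.round(r['position'],1).tolist(),proj(d,r['position']).round().tolist()) for r in models.place_of('wrist',n)[:3]])
E
python3 b.py w1.png knob_grip pin_grip pin_tip
```

```text
t: 3.6
ee_pos: [503.3, -355.4, 242.8]
orientation: [-0.0, 1.0, -0.0, 0.001]
force: [1.0, 0.7, 0.7]
opening: 0.598
gripper_force: 0.0
t 3.6 [ 503.3 -355.4  242.8] [-5.e-04  1.e+00 -2.e-04  9.e-04] F [1.  0.7 0.7] op 0.598 0.0
knob_grip [(0.87, [504.0, -359.3, 58.7], [276.0, 210.0])]
pin_grip [(0.92, [481.0, -120.9, 16.9], [502.0, 179.0]), (0.75, [479.7, -202.3, 13.2], [424.0, 178.0])]
pin_tip [(0.8, [446.7, -256.8, 15.9], [376.0, 146.0]), (0.73, [458.8, -61.3, 15.0], [562.0, 158.0])]
```

View pics/w1.png

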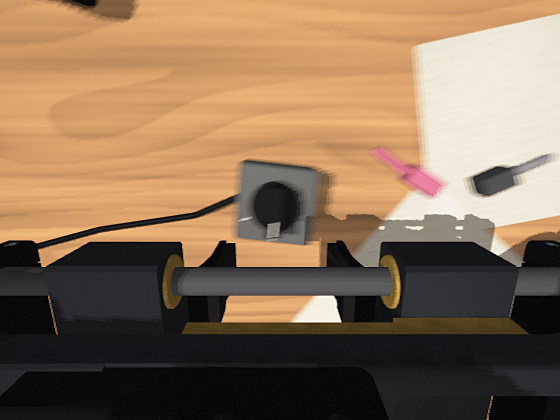

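```bash
python3 - <<'E'
import cv2,numpy as np
w=cv2.imread('pics/w1.png')[150:255,225:340].astype(float)
w=np.clip(255*(w/255)**0.4,0,255).astype('uint8')
cv2.imwrite('pics/c2.png',cv2.resize(w,(657,600),interpolation=3))
E
```

```text
(no output)
```

View pics/c2.png

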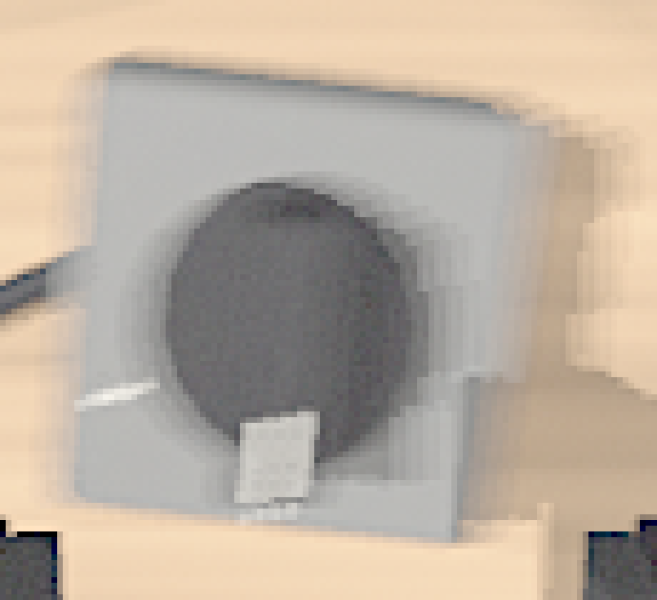

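The switch's white pointer is at crop (278,455), and its bar runs almost along world X (about -5°). The off mark is below the pointer and the on mark is at left (120,395), which is clockwise seen from above. Descending, gripping and turning.

```bash
python3 -m pendant '[[[0,-2,30],0.08,0.5],[[0,0,40],0,0.5],[[0,0,35],0,0.5],[[0,0,15],0,0.5],[[0,0,0],0,0.5]]'
python3 -m pendant '[[[0,0,0],0,0.0],[[0,0,0],0,0.0],[[0,0,0],0,0.0],[[0,0,0],0,0.0]]' 30
```

```text
t: 4.42
ee_pos: [504.2, -353.6, 122.8]
orientation: [0.038, 0.999, 0.001, 0.0]
force: [-0.4, -0.8, 0.6]
opening: 0.498
gripper_force: 0.0
t: 4.92
ee_pos: [503.9, -356.8, 123.2]
orientation: [0.04, 0.999, -0.002, 0.001]
force: [0.8, -5.4, 0.5]
opening: 0.16
gripper_force: 29.8
```

```bash
python3 -m pendant '[[[0,0,0],0.15,0.0],[[0,0,0],0.15,0.0],[[0,0,0],0.15,0.0],[[0,0,0],0.15,0.0],[[0,0,0],0.15,0.0]]'
python3 -m pendant '[[[0,0,0],0.15,0.0],[[0,0,0],0.15,0.0],[[0,0,0],0.02,0.0],[[0,0,0],0,0.0]]'
python3 -c "
from h import *
s=st(); print(s['ft_torque'],Rn.from_quat(s['orientation']).as_matrix().round(3),s['joint_pos'])"
```

```text
t: 5.55
ee_pos: [503.6, -357.3, 123.2]
orientation: [0.405, 0.914, -0.002, 0.001]
force: [-0.6, -5.7, -1.1]
opening: 0.159
gripper_force: 29.8
t: 6.05
ee_pos: [503.4, -357.5, 123.2]
orientation: [0.544, 0.839, -0.002, 0.002]
force: [-0.2, -5.3, -0.8]
opening: 0.161
gripper_force: 29.8
t 6.05 [ 503.4 -357.5  123.2] [ 0.5436  0.8393 -0.0017  0.0016] F [-0.2 -5.3 -0.8] op 0.161 29.76482391357422
[-1.21496644  0.0463379  -0.00260309] [[-0.409  0.913  0.001]
 [ 0.913  0.409 -0.005]
 [-0.005 -0.001 -1.   ]] [-0.10933335  0.51342953  0.87068234  1.74834295 -0.43572717  1.08261031
  1.32761122]
```

```bash
python3 -m pendant '[[[0,0,0],0,0.4],[[0,0,0],0,0.4],[[0,0,-40],0,0.4],[[0,0,-40],0,0.4],[[50,18,-20],0,0.4]]'
python3 -m pendant '[[[57,20,0],0,0.4],[[57,20,0],0,0.4],[[57,20,0],0,0.4],[[0,0,0],0,0.4],[[0,0,0],0,0.4]]'
python3 b.py w2.png pin_grip pin_tip
cat > c.py <<'E'
from h import *
import sys
d=pic('wrist',sys.argv[1]); s=telemetry.observe()
R=Rn.from_quat(s['orientation']).as_matrix()
for r in models.masks_of('wrist','pin_grip')[:3]:
    m=r['pixels'].astype('uint8'); ys,xs=np.nonzero(m); col=d['img'][m>0].mean(0)
    print('mask',round(r['score'],2),len(xs),xs.mean().round(1),ys.mean().round(1),'col',col.round())
    rc=cv2.minAreaRect(np.c_[xs,ys].astype(np.float32)); print(rc)
E
python3 c.py w3.png
```

```text
t: 6.68
ee_pos: [499.1, -305.7, 225.2]
orientation: [0.546, 0.838, -0.001, 0.002]
force: [0.6, 0.9, 1.1]
opening: 0.398
gripper_force: 0.0
t: 7.3
ee_pos: [484.2, -121.2, 222.7]
orientation: [0.542, 0.84, 0.0, 0.0]
force: [-0.3, -0.1, -0.4]
opening: 0.397
gripper_force: 0.0
t 7.3 [ 484.2 -121.2  222.7] [5.424e-01 8.401e-01 3.000e-04 1.000e-04] F [-0.3 -0.1 -0.4] op 0.397 0.0
pin_grip [(0.78, [482.2, -127.6, 14.2], [276.0, 209.0]), (0.53, [482.3, -202.7, 11.9], [248.0, 270.0])]
pin_tip [(0.87, [456.3, -63.1, 15.3], [279.0, 140.0])]
mask 0.85 1180 277.5 189.5 col [110. 107. 108.]
((277.5, 182.0), (82.0, 19.0), 90.0)
mask 0.71 236 257.9 258.9 col [153.  82. 100.]
((259.0, 258.0), (16.0, 16.0), 90.0)
```

View pics/w3.png

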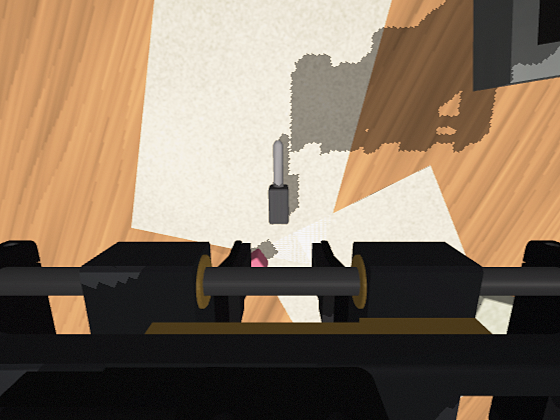

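```bash
cat > d.py <<'E'
from h import *
d=pic('wrist'); s=st(); R=Rn.from_quat(s['orientation']).as_matrix(); p=np.array(s['ee_pos'])
m=models.masks_of('wrist','pin_grip')[0]['pixels']
rows=np.nonzero(m.any(1))[0]
for v in rows[::6]: 
    c=np.nonzero(m[v])[0]; print(v,c.min(),c.max(),d['img'][v,c].mean().round(),end=' | ')
print()
print('cam',R.T@(-np.array(d['R']).T@np.array(d['t']).ravel()-p))
print('tip',ray(d,278,rows.min(),14))
for u,v,z in ((278,rows.min(),14),(278,170,19),(278.5,190,28),(278.5,218,28)):
    X=ray(d,u,v,z); print(u,v,X.round(1),'tool',(R.T@(X-p)).round(1))
E
python3 d.py
python3 -c "
import cv2
cv2.imwrite('pics/c3.png',cv2.resize(cv2.imread('pics/w3.png')[130:230,240:320],(480,600),interpolation=0))"
```

```text
t 7.6 [ 484.1 -122.6  222.4] [ 5.440e-01  8.391e-01 -3.000e-04  1.000e-04] F [-0.3 -0.7  0.1] op 0.401 0.0
249 256 258 85.0 | 255 251 264 79.0 | 261 250 267 122.0 | 
cam [ 70.23052072   0.20289437 -92.29300233]
tip [ 501.28365124 -168.50542373   14.        ]
278 249 [ 501.3 -168.5   14. ] tool [-48.8  -2.9 208.5]
278 170 [467.2 -91.4  19. ] tool [ 35.5  -2.6 203.4]
278.5 190 [ 475.  -107.7   28. ] tool [ 17.4  -2.1 194.4]
278.5 218 [ 486.4 -133.3   28. ] tool [-10.6  -2.2 194.5]
```

View pics/c3.png

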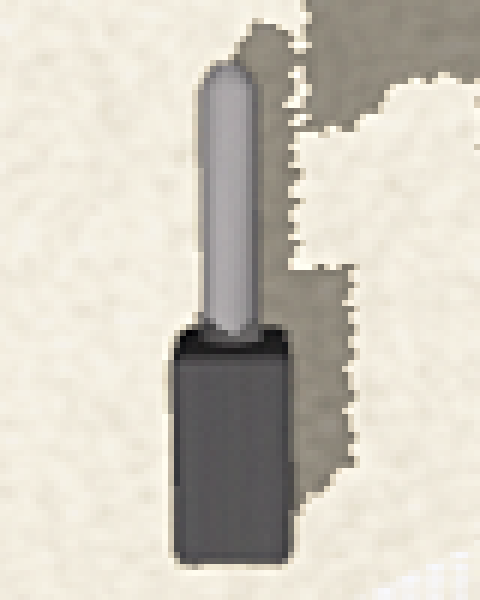

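The crop shows the dark pin's grip top face at columns 269–289, rows 189–224, with its axis vertical in the image. That lines it up with tool x within about 1°, and it sits roughly 1.5 mm off along y. Descending to grasp.

```bash
python3 -m pendant '[[[0.5,-1.5,50],0,0.5],[[0,0,50],0,0.5],[[0,0,30],0,0.5],[[0,0,15],0,0.5],[[0,0,4],0,0.5]]'
python3 -m pendant '[[[0,0,0],0,0.0],[[0,0,0],0,0.0],[[0,0,0],0,0.0],[[0,0,0],0,0.0]]' 40
```

```text
t: 8.28
ee_pos: [482.6, -121.9, 73.2]
orientation: [0.543, 0.84, -0.0, -0.0]
force: [0.8, 0.5, 0.7]
opening: 0.498
gripper_force: 0.0
t: 8.78
ee_pos: [482.9, -121.6, 74.2]
orientation: [0.543, 0.84, 0.0, 0.0]
force: [-3.0, -0.0, 6.5]
opening: 0.224
gripper_force: 40.0
```

I gripped the pin before shutting the plate, so I'm putting it back in place and shutting the plate first.

```bash
python3 -m pendant '[[[0,0,0],0,0.45],[[0,0,0],0,0.45],[[0,0,0],0,0.45],[[0,0,-50],0,0.45],[[0,0,-50],0,0.3]]'
python3 -m pendant '[[[30,40,-40],0,0.0],[[30,40,-40],0,0.0],[[35,45,-20],0,0.0],[[35,45,0],0,0.0],[[35,45,0],0,0.0]]'
python3 -m pendant '[[[34,36,0],0,0.0],[[0,0,0],-0.16,0.0],[[0,0,0],0,0.0],[[0,0,0],0,0.0]]'
python3 b.py w4.png plate_hinge plate_pad press_hole; python3 b.py w5.png plate_hinge plate_pad press_hole
python3 -c "
from h import *
d=pic('top')
for n in ('plate_hinge','plate_pad','press_hole'): print(n,[np.round(r['position'],1) for r in models.place_of('top',n)[:1]])"
```

```text
t: 9.4
ee_pos: [482.1, -121.5, 174.1]
orientation: [0.543, 0.84, -0.001, -0.0]
force: [1.7, 0.9, 0.6]
opening: 0.397
gripper_force: 0.0
t: 10.02
ee_pos: [610.6, 117.2, 271.9]
orientation: [0.543, 0.84, 0.001, 0.0]
force: [0.6, 0.1, -0.1]
opening: 0.006
gripper_force: 0.0
t: 10.52
ee_pos: [628.7, 159.8, 271.7]
orientation: [0.476, 0.879, 0.0, 0.0]
force: [-0.1, -0.3, 0.7]
opening: 0.008
gripper_force: 0.0
t 10.53 [628.7 159.8 271.7] [0.4759 0.8795 0.     0.    ] F [-0.1 -0.3  0.7] op 0.008 0.0
plate_hinge [(0.93, [596.9, 221.4, 48.4], [288.0, 135.0])]
plate_pad [(0.75, [632.2, 160.5, 145.9], [285.0, 231.0]), (0.56, [591.2, 222.7, 49.0], [284.0, 130.0])]
press_hole []
t 10.72 [628.6 160.3 271.9] [4.749e-01 8.800e-01 3.000e-04 0.000e+00] F [-0.2 -0.3  0.3] op 0.007 0.0
plate_hinge [(0.92, [591.4, 219.3, 46.6], [282.0, 134.0])]
plate_pad [(0.69, [631.0, 162.4, 147.9], [284.0, 230.0])]
press_hole []
plate_hinge []
plate_pad [array([633.7, 164.3, 143.3])]
press_hole [array([675.8, 102.1,  37.7])]
```

View pics/w5.png

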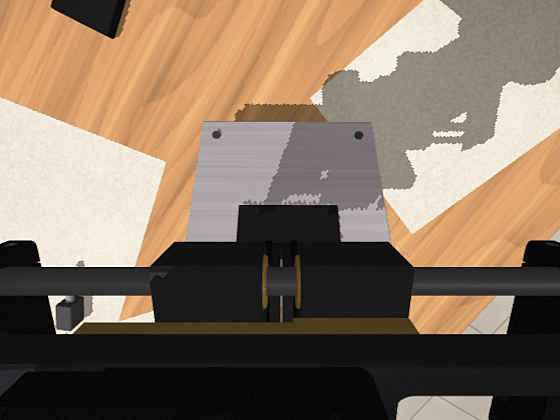

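The picture shows the plate's rear edge level at row 122 (columns 203–372) and the pad at columns 239–338. So tool x is aligned with the press and I'm above the pad, a few mm off laterally, which is fine for pushing. Swinging it down along the arc.

```bash
python3 - <<'E'
from h import *
d=pic('wrist'); s=st(); R=Rn.from_quat(s['orientation']).as_matrix(); p=np.array(s['ee_pos']); print(R[:,0])
for u,v,z in ((203,122,65),(372,123,65),(287.5,122,65),(239,205,128),(338,205,128)):
    X=ray(d,u,v,z); print(X.round(1),(R.T@(X-p)).round(1))
E
python3 -m pendant '[[[0,3,40],0,0.0],[[0,0,15],0,0.0],[[-3,0,4],0,0.0],[[-5,0,5],0,0.0],[[-5,0,5],0,0.0]]' 
python3 -m pendant '[[[-6,0,6],0,0.0],[[-6,0,7],0,0.0],[[-5,0,7],0,0.0],[[-4,0,7],0,0.0]]'
```

```text
t 11.18 [628.6 161.  271.6] [ 0.4741  0.8805  0.     -0.    ] F [-0.1 -0.   0.1] op 0.002 0.0
[-5.50540027e-01  8.34808767e-01  4.29289747e-05]
[523.  187.9  65. ] [ 80.6 -73.4 206.6]
[657.3 275.3  65. ] [ 79.7  86.8 206.6]
[589.9 232.   65. ] [ 80.6   6.7 206.6]
[592.8 155.  128. ] [ 14.7 -33.2 143.6]
[659.1 198.7 128. ] [ 14.7  46.2 143.6]
t: 11.8
ee_pos: [638.8, 151.9, 203.2]
orientation: [0.474, 0.881, 0.001, 0.0]
force: [-1.5, 1.8, 1.6]
opening: 0.008
gripper_force: 0.9
t: 12.3
ee_pos: [650.3, 133.7, 175.2]
orientation: [0.474, 0.88, 0.0, 0.0]
force: [-0.1, 0.1, 2.1]
opening: 0.006
gripper_force: 0.8
```

```bash
python3 -m pendant '[[[-3,0,7],0,0.0],[[-2,0,7],0,0.0],[[-1,0,7],0,0.0],[[-1,0,7],0,0.0],[[0,0,4],0,0.0]]'
python3 -m pendant '[[[0,0,2],0,0.0],[[0,0,1],0,0.0],[[0,0,0],0,0.0],[[0,0,0],0,0.0]]'
```

```text
t: 12.92
ee_pos: [653.7, 127.9, 143.1]
orientation: [0.474, 0.88, -0.0, -0.0]
force: [-0.4, -2.3, 16.7]
opening: 0.005
gripper_force: 10.4
t: 13.42
ee_pos: [653.7, 127.8, 143.1]
orientation: [0.474, 0.88, 0.0, -0.0]
force: [-4.9, -1.4, 14.3]
opening: 0.005
gripper_force: 7.5
```

The plate is shut: the tool rests at pad height 73 mm with about 14 N. Lifting off and backing out to see the front of the press.

```bash
python3 -m pendant '[[[0,0,-30],0,0.0],[[0,3.5,-50],0,0.0],[[-50,0,-30],0,0.0],[[-50,0,0],0,0.0],[[0,0,0],0,0.0]]'
python3 -m pendant '[[[0,0,0],0,0.3],[[0,0,0],0,0.3]]'
python3 b.py w6.png plate_hinge plate_pad press_hole
```

```text
t: 14.05
ee_pos: [712.3, 41.0, 250.4]
orientation: [0.477, 0.879, -0.001, 0.001]
force: [-0.2, -0.9, -0.9]
opening: 0.004
gripper_force: 0.0
t: 14.3
ee_pos: [711.1, 49.1, 249.8]
orientation: [0.473, 0.881, 0.0, -0.001]
force: [0.0, 1.0, -0.4]
opening: 0.153
gripper_force: 0.0
t 14.3 [711.1  49.1 249.8] [ 4.729e-01  8.811e-01  3.000e-04 -1.000e-03] F [ 0.   1.  -0.4] op 0.153 0.0
plate_hinge []
plate_pad [(0.68, [654.9, 125.9, 74.7], [275.0, 103.0])]
press_hole []
```

View pics/w6.png

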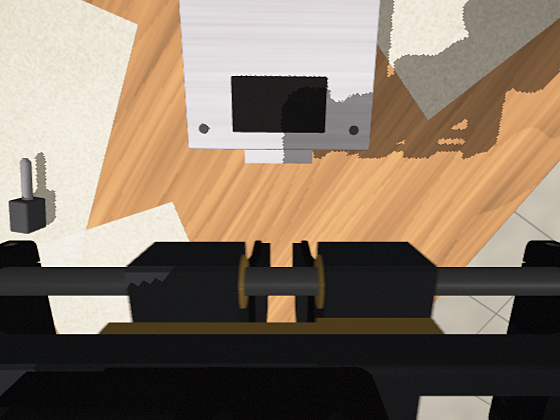

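The plate is shut and square in view, with its front edge at row 149, pad centre column 279.5 and flange at columns 245–312, rows 149–163. I'll compute the press axis from those edges.

```bash
python3 - <<'E'
from h import *
d=pic('wrist'); s=st(); R=Rn.from_quat(s['orientation']).as_matrix(); p=np.array(s['ee_pos']); print(d['cx'],d['fx'])
g=cv2.cvtColor(d['img'],cv2.COLOR_RGB2GRAY).astype(float)
def edges(v,lo,hi):
    r=np.abs(np.gradient(g[v-1:v+2].mean(0))); a=lo[0]+np.argmax(r[lo[0]:lo[1]]); b=hi[0]+np.argmax(r[hi[0]:hi[1]]); return a,b
for name,v,lo,hi,z in (('pad',90,(222,242),(317,337),73),('pad',120,(222,242),(317,337),73),('plate',130,(178,200),(360,385),70),('flange',157,(235,255),(302,322),70)):
    a,b=edges(v,lo,hi); A,B=ray(d,a,v,z),ray(d,b,v,z); M=(A+B)/2
    print(name,v,a,b,'w',np.linalg.norm(A-B).round(1),'mid',M.round(1),'tool',(R.T@(M-p)).round(1))
for u,v in ((200,149),(360,150),(278,163)):
    X=ray(d,u,v,70); print(u,v,X.round(1),(R.T@(X-p)).round(1))
print('R0',R[:,0].round(4))
E
```

```text
t 14.55 [711.5  47.8 250.6] [ 4.735e-01  8.808e-01  2.000e-04 -1.000e-04] F [-0.  -0.4  0.5] op 0.285 0.0
280.94668846059966 302.0970816174024
pad 90 231 326 w 79.2 mid [652.1 135.   73. ] tool [105.5  -1.5 177.7]
pad 120 232 325 w 79.4 mid [665.2 115.   73. ] tool [ 81.6  -1.6 177.6]
plate 130 199 370 w 148.9 mid [674.1 111.1  70. ] tool [ 73.4   3.6 180.6]
flange 157 245 312 w 59.7 mid [682.5  88.8  70. ] tool [ 50.2  -1.7 180.6]
200 149 [620.7  56.4  70. ] [ 57.2 -71.1 180.6]
360 150 [739.3 133.7  70. ] [ 56.3  70.5 180.7]
278 163 [685.   84.2  70. ] [ 44.9  -2.1 180.6]
R0 [-5.516e-01  8.341e-01  4.000e-04]
```

```bash
python3 -m pendant '[[[-3.5,-58,0],0,0.45],[[-3,-57,0],0,0.45],[[-3,-57,0],0,0.45],[[-3,-57,0],0,0.45],[[-3,-57,0],0,0.45]]'
python3 -m pendant '[[[0,0,30],0.16,0.45],[[0,0,0],0,0.45],[[0,0,0],0,0.45]]'
cp c.py e.py; cat > e.py <<'E'
from h import *
import sys
d=pic('wrist',sys.argv[1]); s=st(); R=Rn.from_quat(s['orientation']).as_matrix(); p=np.array(s['ee_pos'])
g=cv2.cvtColor(d['img'],cv2.COLOR_RGB2GRAY).astype(float)
print('R0',R[:,0].round(4))
for r in models.masks_of('wrist','pin_grip')[:2]:
    m=r['pixels']; rows=np.nonzero(m.any(1))[0]; print('mask',round(r['score'],2),rows.min(),rows.max())
    for v in rows[::5]:
        c=np.nonzero(m[v])[0]; print(v,c.min(),c.max(),g[v,c].mean().round(),end=' | ')
    print()
E
python3 e.py w7.png
```

```text
t: 15.18
ee_pos: [480.0, -124.6, 250.5]
orientation: [0.474, 0.881, 0.0, 0.0]
force: [-1.0, -0.9, 0.8]
opening: 0.449
gripper_force: 0.0
t: 15.55
ee_pos: [482.2, -123.1, 221.2]
orientation: [0.541, 0.841, -0.0, 0.0]
force: [0.6, 0.2, 0.5]
opening: 0.448
gripper_force: 0.0
t 15.6 [ 482.4 -123.2  221.3] [ 5.416e-01  8.407e-01 -3.000e-04  6.000e-04] F [-0.5 -0.3 -0.2] op 0.451 0.0
R0 [-0.4134  0.9105 -0.0013]
mask 0.84 141 224
141 280 284 128.0 | 146 277 286 143.0 | 151 277 287 134.0 | 156 277 286 136.0 | 161 277 286 163.0 | 166 277 285 165.0 | 171 277 286 160.0 | 176 277 286 160.0 | 181 277 286 154.0 | 186 273 289 70.0 | 191 272 291 84.0 | 196 272 291 90.0 | 201 272 291 90.0 | 206 272 291 90.0 | 211 272 291 90.0 | 216 272 291 89.0 | 221 272 291 89.0 |
```

The pin sits where I left it: columns 272–291, axis straight, centred on the tool. Grasping it.

```bash
python3 -m pendant '[[[0,0,50],0,0.45],[[0,0,50],0,0.45],[[0,0,30],0,0.45],[[0,0,15],0,0.45],[[0,0,4],0,0.45]]'
python3 -m pendant '[[[0,0,0],0,0.0],[[0,0,0],0,0.0],[[0,0,0],0,0.0],[[0,0,0],0,0.0]]' 40
python3 -m pendant '[[[0,0,-30],0,0.0],[[0,0,-30],0,0.0],[[0,0,0],0,0.0]]'
```

```text
t: 16.27
ee_pos: [481.9, -123.6, 71.4]
orientation: [0.543, 0.84, -0.001, -0.0]
force: [-0.1, 0.0, -0.2]
opening: 0.448
gripper_force: 0.0
t: 16.77
ee_pos: [482.5, -123.5, 72.6]
orientation: [0.543, 0.84, 0.001, 0.001]
force: [-0.5, 0.7, 6.2]
opening: 0.227
gripper_force: 40.0
t: 17.15
ee_pos: [482.7, -123.8, 133.2]
orientation: [0.543, 0.84, 0.001, 0.001]
force: [0.4, 0.4, 0.1]
opening: 0.226
gripper_force: 40.0
```

```bash
python3 -m pendant '[[[0,0,-20],-0.16,0.0],[[0,0,0],0,0.0]]'
python3 -m pendant '[[[-3,57,0],0,0.0],[[-3,57,0],0,0.0],[[-3,57,0],0,0.0],[[-3,57,0],0,0.0],[[-4,56,0],0,0.0]]'
python3 -m pendant '[[[0,0,0],0,0.0],[[0,0,0],0,0.0],[[0,0,0],0,0.0]]'
python3 b.py w8.png press_hole pin_grip pin_tip
```

```text
t: 17.4
ee_pos: [481.7, -123.4, 151.5]
orientation: [0.475, 0.88, 0.001, 0.0]
force: [0.2, 0.6, -0.9]
opening: 0.223
gripper_force: 40.0
t: 18.02
ee_pos: [728.2, 20.8, 148.5]
orientation: [0.475, 0.88, -0.001, -0.001]
force: [0.6, 0.3, 0.2]
opening: 0.227
gripper_force: 40.0
t: 18.4
ee_pos: [726.3, 17.7, 151.0]
orientation: [0.475, 0.88, -0.0, -0.0]
force: [0.3, -0.5, -0.9]
opening: 0.224
gripper_force: 40.0
t 18.4 [726.3  17.7 151. ] [ 4.755e-01  8.797e-01 -4.000e-04 -5.000e-04] F [ 0.3 -0.5 -0.9] op 0.224 39.99960333108902
press_hole [(0.56, [657.8, 126.6, 78.0], [285.0, 8.0])]
pin_grip [(0.89, [727.0, 20.1, 91.7], [284.0, 264.0]), (0.51, [656.0, 124.8, 73.7], [280.0, 12.0])]
pin_tip [(0.77, [691.4, 73.3, 95.1], [283.0, 144.0])]
```

View pics/w8.png

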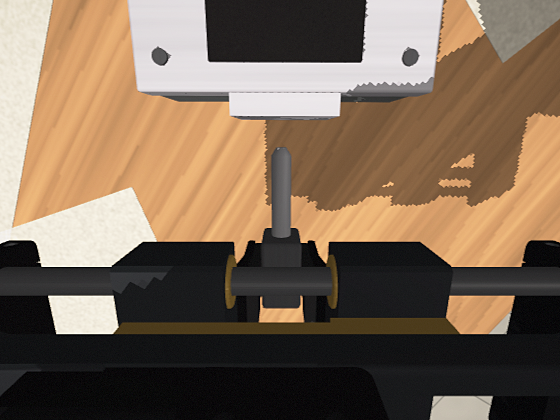

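The pin's shank is at column 281.5 (tip row 147) and the flange centre at column 284.5, front edge row 118. I'll refine the lateral offset numerically before lowering.

```bash
cat > f.py <<'E'
from h import *
import sys
R0=None; zs=[]
d=pic('wrist'); s=st(); R=Rn.from_quat(s['orientation']).as_matrix(); p=np.array(s['ee_pos'])
g=cv2.GaussianBlur(cv2.cvtColor(d['img'],cv2.COLOR_RGB2GRAY),(3,3),0).astype(float)
def sub(r,a,b):
    w=np.abs(np.gradient(r))[a:b]; k=np.argmax(w); sl=slice(max(k-2,0),k+3); return a+(np.arange(len(w))[sl]*w[sl]).sum()/w[sl].sum()
def mid(v,a,b,c,e,z,n):
    r=g[v-1:v+2].mean(0); A,B=sub(r,a,b),sub(r,c,e); X=ray(d,(A+B)/2,v,z); t=R.T@(X-p); print(n,v,round(A,1),round(B,1),'tool',t.round(2))
zp=p[2]-58.6
for v in range(*map(int,sys.argv[1].split(','))): mid(v,220,240,330,350,70,'flange')
for v in (160,175,190,205,220): mid(v,268,280,283,296,zp,'shank')
for u in (160,200,360,400):
    v=sub(g[:,u-1:u+2].mean(1),*map(int,sys.argv[2].split(','))); print('front',u,round(v,1),(R.T@(ray(d,u,v,70)-p)).round(2))
E
python3 f.py 98,112,6 80,100
```

```text
t 18.65 [727.1  19.1 152.2] [4.744e-01 8.803e-01 5.000e-04 1.000e-04] F [-0.2  0.4 -0.4] op 0.227 39.9997378885746
flange 98 226.6 337.3 tool [88.69  0.78 82.19]
flange 104 226.7 337.0 tool [85.62  0.72 82.19]
flange 110 227.0 336.7 tool [82.52  0.72 82.19]
shank 160 270.7 288.2 tool [57.45 -0.54 58.61]
shank 175 270.8 288.7 tool [50.04 -0.38 58.61]
shank 190 271.0 290.8 tool [42.44  0.18 58.61]
shank 205 270.5 290.4 tool [34.65 -0.06 58.61]
shank 220 271.2 290.5 tool [26.64  0.15 58.61]
front 160 92.2 [ 91.67 -65.04  82.12]
front 200 92.7 [ 91.41 -43.47  82.15]
front 360 84.0 [95.74 42.66 82.23]
front 400 82.1 [96.67 64.04 82.25]
```

```bash
python3 -m pendant '[[[0,1,20],0,0.0],[[0,0,25],0,0.0],[[0,0,12.5],0,0.0],[[0,0,0],0,0.0],[[0,0,0],0,0.0]]'
python3 -m pendant '[[[0,0,0],0,0.0],[[0,0,0],0,0.0]]'
python3 f.py 60,80,6 30,70; python3 b.py w9.png pin_tip; python3 b.py w9.png
```

```text
t: 19.27
ee_pos: [728.7, 19.8, 94.8]
orientation: [0.474, 0.88, 0.0, 0.001]
force: [0.1, 0.4, -0.8]
opening: 0.229
gripper_force: 40.0
t: 19.52
ee_pos: [728.6, 19.9, 94.9]
orientation: [0.474, 0.881, 0.0, 0.001]
force: [0.7, 0.2, -1.9]
opening: 0.227
gripper_force: 40.0
t 19.57 [728.5  20.   94.7] [4.740e-01 8.805e-01 3.000e-04 4.000e-04] F [ 0.4  0.3 -1.5] op 0.227 39.99972900375724
flange 60 233.3 331.3 tool [95.28  1.03 24.69]
flange 66 222.0 333.0 tool [93.34 -0.68 24.69]
flange 72 235.6 348.3 tool [91.38  4.47 24.7 ]
flange 78 237.5 346.8 tool [89.4   4.56 24.7 ]
shank 160 270.3 288.0 tool [57.46 -0.33 58.58]
shank 175 270.8 288.5 tool [50.04 -0.08 58.58]
shank 190 271.0 288.5 tool [ 4.243e+01 -5.000e-02  5.859e+01]
shank 205 270.9 291.0 tool [34.62  0.53 58.59]
shank 220 270.9 288.8 tool [ 2.660e+01 -5.000e-02  5.859e+01]
front 160 68.3 [ 92.59 -42.47  24.65]
front 200 68.2 [ 92.61 -28.25  24.67]
front 360 68.5 [92.53 28.69 24.72]
front 400 68.5 [92.52 42.94 24.73]
t 19.57 [728.5  20.   94.7] [4.740e-01 8.805e-01 3.000e-04 4.000e-04] F [ 0.4  0.3 -1.5] op 0.227 39.99972900375724
pin_tip [(0.86, [693.9, 73.4, 38.3], [281.0, 148.0])]
t 19.68 [728.4  20.   94.4] [4.740e-01 8.805e-01 2.000e-04 2.000e-04] F [-0.2 -0.3 -0.1] op 0.225 39.99964149668813
```

View pics/w9.png

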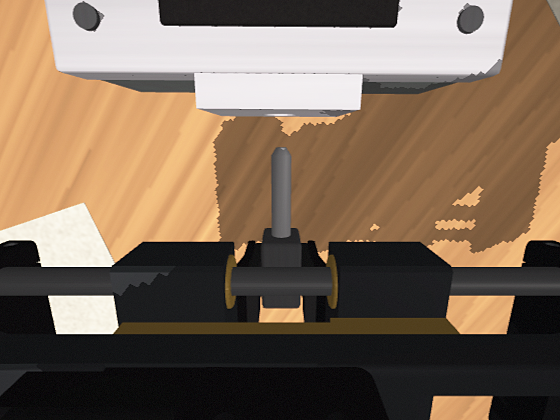

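```bash
sed -i 's/220,240,330,350/185,205,350,372/' f.py; python3 f.py 80,106,5 60,76
```

```text
t 19.77 [728.3  20.   94.2] [4.740e-01 8.805e-01 1.000e-04 1.000e-04] F [-0.1  0.3 -1.6] op 0.227 39.99972523190081
flange 80 194.2 362.2 tool [88.71 -0.52 24.25]
flange 85 194.4 361.9 tool [87.05 -0.53 24.25]
flange 90 194.7 361.4 tool [85.37 -0.57 24.25]
flange 95 195.1 361.1 tool [83.68 -0.56 24.25]
flange 100 195.2 360.7 tool [81.98 -0.61 24.25]
flange 105 195.6 360.3 tool [80.27 -0.62 24.25]
shank 160 270.3 288.8 tool [57.53 -0.21 58.6 ]
shank 175 270.9 288.1 tool [50.12 -0.27 58.6 ]
shank 190 271.0 288.6 tool [42.51 -0.11 58.6 ]
shank 205 270.9 291.1 tool [34.71  0.48 58.6 ]
shank 220 270.9 288.9 tool [26.7 -0.1 58.6]
front 160 71.9 [ 91.37 -42.48  24.24]
front 200 72.5 [ 91.19 -28.29  24.24]
front 360 73.7 [90.76 28.59 24.25]
front 400 73.6 [90.8  42.82 24.26]
```

```bash
python3 -m pendant '[[[0,-0.4,0.7],0,0.0],[[8,0,0],0,0.0],[[6,0,0],0,0.0],[[4,0,0],0,0.0],[[4,0,0],0,0.0]]'
```

```text
t: 20.4
ee_pos: [715.6, 38.6, 93.4]
orientation: [0.474, 0.881, 0.0, 0.0]
force: [-0.3, -0.3, -1.8]
opening: 0.227
gripper_force: 40.0
```

```bash
python3 -m pendant '[[[3,0,0],0,0.0],[[0,0,0],0,0.0]]'; python3 b.py w10.png pin_tip
```

```text
t: 20.65
ee_pos: [714.0, 41.0, 93.4]
orientation: [0.474, 0.881, 0.0, -0.0]
force: [0.3, 0.4, -1.6]
opening: 0.228
gripper_force: 40.0
t 20.65 [714.   41.   93.4] [ 4.739e-01  8.806e-01  1.000e-04 -0.000e+00] F [ 0.3  0.4 -1.6] op 0.228 39.99967044219375
pin_tip []
```

No contact force and the tip is inside the flange hole, so I'm continuing.

```bash
python3 -m pendant '[[[4,0,0],0,0.0],[[4,0,0],0,0.0],[[4,0,0],0,0.0],[[4,0,0],0,0.0],[[0,0,0],0,0.0]]'
python3 -m pendant '[[[4,0,0],0,0.0],[[4,0,0],0,0.0],[[4,0,0],0,0.0],[[4,0,0],0,0.0],[[0,0,0],0,0.0]]'
```

```text
t: 21.38
ee_pos: [705.2, 54.7, 93.4]
orientation: [0.474, 0.881, 0.0, -0.0]
force: [-0.1, 0.4, -1.2]
opening: 0.223
gripper_force: 40.0
t: 22.0
ee_pos: [696.4, 68.0, 93.4]
orientation: [0.474, 0.881, 0.0, -0.0]
force: [-0.3, 0.5, -1.6]
opening: 0.225
gripper_force: 40.0
```

```bash
python3 -m pendant '[[[2,0,0],0,0.0],[[2,0,0],0,0.0],[[1,0,0],0,0.0],[[1,0,0],0,0.0],[[0,0,0],0,0.0]]'; python3 -m pendant '[[[1,0,0],0,0.0],[[1,0,0],0,0.0],[[0,0,0],0,0.0]]'
```

```text
t: 22.62
ee_pos: [694.5, 70.1, 93.6]
orientation: [0.475, 0.88, -0.001, 0.002]
force: [5.2, -4.9, -4.0]
opening: 0.231
gripper_force: 40.0
t: 23.0
ee_pos: [694.3, 70.2, 93.7]
orientation: [0.475, 0.88, -0.001, 0.004]
force: [8.1, -5.5, -6.2]
opening: 0.227
gripper_force: 40.0
```

The pin has bottomed after a 60.5 mm advance (60.8 expected), with about 10 N of contact. Relieving the push, then letting go.

```bash
python3 -m pendant '[[[-3,0,0],0,0.0],[[0,0,0],0,0.0],[[0,0,0],0,0.5],[[0,0,0],0,0.5],[[0,0,0],0,0.5]]'
python3 -m pendant '[[[0,0,0],0,0.5],[[0,0,-15],0,0.5],[[0,0,-30],0,0.5],[[0,0,-40],0,0.5],[[-40,0,-30],0,0.5]]'
python3 -m pendant '[[[-25,0,0],0,0],[[0,0,0],0,0],[[0,0,0],0,0]]'
python3 b.py w11.png pin_grip plate_pad pin_tip
```

```text
t: 23.62
ee_pos: [693.5, 72.5, 93.5]
orientation: [0.474, 0.881, 0.0, -0.0]
force: [0.1, -0.2, 0.1]
opening: 0.459
gripper_force: 0.0
t: 24.25
ee_pos: [716.1, 42.6, 211.4]
orientation: [0.471, 0.882, 0.002, -0.0]
force: [-0.1, 0.4, -0.4]
opening: 0.5
gripper_force: 0.0
t: 24.62
ee_pos: [729.1, 18.4, 208.3]
orientation: [0.474, 0.881, 0.0, -0.001]
force: [-0.3, 0.8, 0.2]
opening: 0.242
gripper_force: 0.0
t 24.62 [729.1  18.4 208.3] [ 4.738e-01  8.807e-01  4.000e-04 -6.000e-04] F [-0.3  0.8  0.2] op 0.242 0.0
pin_grip [(0.92, [694.3, 68.0, 31.7], [278.0, 145.0])]
plate_pad [(0.56, [657.5, 126.3, 75.0], [280.0, 42.0])]
pin_tip []
```

View pics/w11.png

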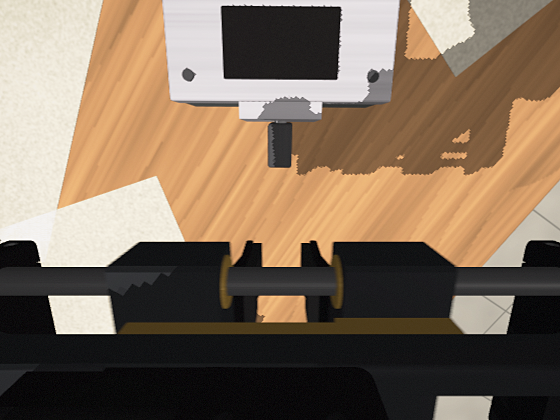

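The picture shows the pin's grip (rows 122–167, columns 268–292) against the flange and the plate shut. Checking that it's seated in numbers.

```bash
python3 - <<'E'
from h import *
d=pic('wrist'); s=st(); R=Rn.from_quat(s['orientation']).as_matrix(); p=np.array(s['ee_pos'])
g=cv2.GaussianBlur(cv2.cvtColor(d['img'],cv2.COLOR_RGB2GRAY),(3,3),0).astype(float)
c=g[:,274:287].mean(1); dd=np.gradient(c)
def pk(a,b): return a+np.argmax(np.abs(dd[a:b]))
pl=g[:,245:260].mean(1); 
print(c[95:175].round().astype(int))
for v,z in ((pk(155,175),49),(pk(112,130),70),(pk(112,130),49)): print(v,z,(R.T@(ray(d,280,v,z)-p)).round(1))
fr=60+np.argmax(np.abs(np.gradient(g[:,200:230].mean(1)))[60:115]); print('plate front',fr,(R.T@(ray(d,215,fr,70)-p)).round(1))
E
```

```text
t 24.88 [729.2  18.6 208.2] [ 4.733e-01  8.809e-01  2.000e-04 -4.000e-04] F [-0.8 -0.1 -0.5] op 0.036 0.0
[227 219 196 166 142 128 119 120 131 136 136 136 137 136 136 136 136 135
 135 135 135 134 134 133 119  98  98 100  75  46  40  47  49  49  49  49
  49  48  48  49  49  49  49  48  48  49  49  50  49  49  48  48  49  49
  48  49  49  48  49  50  49  49  50  50  50  51  52  51  50  50  49  47
  62 115 169 182 177 175 174 173]
168 49 [ 42.8  -0.3 159.2]
123 70 [ 77.9  -0.2 138.2]
123 49 [ 78.5  -0.3 159.2]
plate front 101 [ 93.  -46.9 138.3]
```

The pin's grip is flush against the flange within about 1–2 mm. Now pressing on the pad with the fingers closed.

```bash
python3 -m pendant '[[[50,0,0],0,0],[[50,0,0],0,0],[[32,0,0],0,0],[[0,0,40],0,0],[[0,0,20],0,0]]'
python3 -m pendant '[[[0,0,3],0,0],[[0,0,2],0,0],[[0,0,0],0,0],[[0,0,0],0,0]]'
```

```text
t: 25.5
ee_pos: [655.5, 128.5, 146.5]
orientation: [0.473, 0.881, -0.001, -0.001]
force: [-0.3, -0.6, 0.4]
opening: 0.005
gripper_force: 0.0
t: 26.0
ee_pos: [657.5, 127.2, 144.3]
orientation: [0.474, 0.88, 0.001, 0.001]
force: [0.1, 0.4, 0.3]
opening: 0.006
gripper_force: 0.0
```

```bash
python3 -m pendant '[[[0,0,1.5],0,0],[[0,0,1.5],0,0],[[0,0,0],0,0],[[0,0,0],0,0]]'
```

```text
t: 26.5
ee_pos: [657.4, 127.3, 143.1]
orientation: [0.474, 0.88, 0.001, 0.0]
force: [-3.8, -1.0, 12.4]
opening: 0.005
gripper_force: 6.0
```

```bash
python3 -m pendant '[[[0,0,0],0,0],[[0,0,0],0,0],[[0,0,0],0,0],[[0,0,0],0,0],[[0,0,0],0,0]]'
python3 -c "
from h import *
d=pic('scene')
for n in ('pin_grip','press_hole','plate_pad','knob_grip'): print(n,[(round(r['score'],2),np.round(r['position'],1)) for r in models.place_of('scene',n)[:2]])
st(); print(arm.finish_job())"
```

```text
t: 27.12
ee_pos: [657.4, 127.3, 143.1]
orientation: [0.474, 0.88, 0.001, 0.0]
force: [-5.1, -1.6, 11.9]
opening: 0.002
gripper_force: 6.0
pin_grip [(0.77, array([697.1,  70.2,  29.7])), (0.71, array([680.2,  97.6,  31.8]))]
press_hole [(0.88, array([678.1,  96.8,  33.1]))]
plate_pad [(0.79, array([658. , 126.1,  73.6]))]
knob_grip [(0.91, array([ 501. , -355.2,   61.5]))]
t 27.38 [657.4 127.3 143.1] [4.741e-01 8.805e-01 9.000e-04 3.000e-04] F [-4.3 -0.3 12.4] op 0.005 5.963941246736795
the job is handed in; nothing more can be done
None
```

I handed the job in at about 27 s: the switch was turned 61° to on, the plate is shut, the pin is home and released, and the gripper is holding the pad down with about 12 N; the hand-in call returned no verdict.

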